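# Put the analyser's reagents and cell box back in their holders

## Task

Put each of the four things on the bench into the dish that matches it in shape and size: the dropper bottle in the small round one, the wide jar in the large round one, the square bottle in the square one and the cell box in the oblong one. Set each down gently (do not drop it) so that it stands upright and flat on the dish's floor inside the rim, the square bottle and the cell box lined up with the sides of their dishes. Leave the crucible and the flask standing where they are.

Things in the scene. Friction and masses are not known exactly. Their poses are not given: they have to be found in the camera images.
- dropper_bottle: Small round amber glass dropper bottle, standing loose: body 30 mm diameter, straight-sided up to 46 mm, then a 20 mm black collar and a thin rubber bulb, 83 mm tall in all; about 70 g. Origin: centre of its underside, z up. Belongs in the small round dish.
- wide_jar: Wide round amber glass jar with a flat black lid, standing loose: 56 mm diameter, straight-sided up to 46 mm, lid 54 mm diameter, 62 mm tall in all; about 200 g. Origin: centre of its underside, z up. Belongs in the large round dish.
- square_bottle: Square white plastic reagent bottle, standing loose: body 42 x 42 mm, straight-sided up to 56 mm, round 26 mm black cap, 78 mm tall in all; about 110 g. Origin: centre of its underside, z up. x and y are square to its sides. Belongs in the square dish, any of four ways round.
- cell_box: Oblong closed box for measuring cells, white with a black lid, lying loose: 80 mm (its x) x 36 mm (its y) x 45 mm tall; about 120 g; the lid does not come off. Origin: centre of its underside, z up. Belongs in the oblong dish, either way round.
- small_round_holder: Shallow round grey dish with a cork floor, fixed to the bench: inside 46 mm diameter, outside 56 mm, rim 12 mm above the bench, floor 4 mm above the bench. Origin: centre of its underside, on the bench, z up.
- large_round_holder: Shallow round grey dish with a cork floor, fixed to the bench: inside 72 mm diameter, outside 82 mm, rim 12 mm above the bench, floor 4 mm above the bench. Origin: centre of its underside, on the bench, z up.
- square_holder: Shallow square grey dish with a cork floor, fixed to the bench: inside 58 x 58 mm, outside 68 x 68 mm, rim 12 mm above the bench, floor 5 mm above the bench. Origin: centre of its underside, on the bench, z up; x and y are square to its sides.
- oblong_holder: Shallow oblong grey dish with a cork floor, fixed to the bench: inside 96 mm (its x) x 52 mm (its y), outside 106 x 62 mm, rim 12 mm above the bench, floor 5 mm above the bench. Origin: centre of its underside, on the bench, z up.
- crucible: Bystander: small white porcelain crucible with a lid and knob, loose, 41 mm diameter at the lid, 40 mm tall, about 50 g. Origin: centre of its underside, z up. Leave it standing where it is.
- flask: Bystander: clear glass volumetric flask with a stopper, loose, off at the robot's left: bulb 80 mm diameter, thin neck, 173 mm tall, about 220 g. Origin: centre of its underside, z up. Leave it standing where it is.
Mind the look-alikes: they are no part of the job. What is shaped like the wide_jar but green is not meant. What is shaped like the small_round_holder but green is not meant.

How it is judged:
By the outcome, as a careful person would: the job done as asked, in the order asked, and still so for the second after the job is handed in, with the robot touching nothing.
It also fails if it takes over 118 s, if anything falls off the work surface, if the arm or the gripper's body presses on something with over 40 N, if the wrist force passes 120 N, or if a joint passes its speed limit or range.

## Robot

A 6-joint arm with a two-finger parallel gripper is mounted at the origin on the work surface. World frame = base frame: x ahead of the robot, y to its left, z up, the work surface at z = 0. Lengths are in mm, angles in rad, forces in N, time in s.
With the tool pointing down it reaches from about 350 to 775 mm from the base axis. Payload 7.3 kg.
Tool frame: the origin (TCP) lies at the centre of the arm's flange, where the gripper is bolted on; the fingertips stand 178 mm ahead of it and the grasp point (between the pads) lies 159 mm ahead of it; z points along the fingers, y is the direction in which the jaws open and shut (so a half turn about z gives the same grasp; the last joint's range is limited). The gripper opens to 92 mm and grips with 3 to 60 N. Pads are 19 mm wide; open, the fingers measure 130 mm over their backs; the gripper's body (75 mm by 190 mm) begins 47 mm behind the grasp point.
Start: joints at [-1.331, 0.342, 1.524, -0, 1.275, -0.146], TCP at [197.577, -486.406, 404.741] pointing down, gripper open.
Joint ranges: [-2.53, 2.53], [-0.77, 2.02], [0.04, 2.7], [-1, 4.14], [0.28, 2.66], [-3.11, 3.11]. Speed limits (rad/s): [2.57, 2.57, 3.14, 3.14, 3.14, 3.14].

## Interface

Orientations are given as [roll, pitch, yaw] about the fixed x, y, z axes, in that order (R = Rz(yaw) Ry(pitch) Rx(roll)).
In Python, from plant import status, viewer, ticket gives the robot as it stands.
- The arm moves only by the tool play_rows, never from a script. Its argument "commands" is a list of rows, each an object with "offset": the shift along the tool's x, y, z in m, a list of three; "twist": the turn about the tool's z in degrees. A call has 1 to 5 rows; each row shifts and turns the commanded pose from where the row before left it, along the tool's axes as they then stand; what a row does not reach is not made up. A row lasts 1/10 s, in which the tool goes at most 50 mm and 8.59 degrees, less where a joint would pass 70% of its speed; a pose out of reach is approached as far as the arm can. A call with a gripper value outside its range is refused whole. "jaw" is the closure in counts, from 0 (fully open) to 255 (shut), set as the call begins (left out, the last holds). The fingers move at their own pace and stop on an object; the grip force is fixed at half the most. Time passes only in rows, so rows that do not move let the fingers close. It gives the time, the measured TCP pose, the force and the opening at its end, in the units of the state.
- status.get_obs(): the state, without advancing time (a new reading comes with each control period).
- viewer.capture(name): name is "scene" or "top" or "wrist"; returns the picture (420x560x3 uint8, red, green, blue); there is no depth.
- viewer.camera_params(name): a dict with "fov_y" (degrees; the focal length in pixels is half the picture's height over the tangent of half this angle, whatever the lens; pixels are square), "cx", "cy" (the principal point, pixels), "rvec" (rotation vector, rad) and "tvec" (3), from world to camera coordinates, as OpenCV has them; the wrist camera has in their place "T_tool_cam" (4x4, takes a point from camera to tool coordinates, whose origin is the TCP and whose axes are the flange's). Camera axes: x right, y down, z forward; pixel columns grow to the right and rows downward; lengths in mm; the calibration is good to about 2 mm. A picture is of the moment at which its call begins: read the wrist's pose just before it. camera_params takes no time and is no camera call.
- ticket.close_job(): hands the job in, once; it reports no verdict.
The state is a dict: "time": time; "joint_positions": joint angles; "dq": joint speeds; "tau": joint torques, N m; "tool_pos": TCP position; "tcp_rot": TCP orientation; "contact_force": force on the tool from outside, world axes, zero at the start; "moment": the same for the moment, N m; "grip_width": finger opening in mm.
Only numpy, scipy, OpenCV 4.12 (cv2) and the standard library are available. Lean on these libraries where they do the work, as an engineer would, in place of code of your own. Each camera call takes 0.05 s, during which the arm holds its last target.

## Working session

There is one attempt and no reset: what is moved stays moved. The work goes in short steps, Python scripts to look and compute and a tool call to move; the robot and the scene stay as the last step left them, time stands still between calls to the robot, and variables do not carry over. Pictures are saved under pics/ and viewed, and the job is handed in when it is done.

Besides the shell and the picture viewer there is one more tool, called after ">>>" by a JSON object that holds its "method" and its "body". play_rows: Moves the arm, as the interface text tells. Its arguments: {"type":"object","properties":{"commands":{"type":"array"},"jaw":{"type":"number"}},"required":["commands"]}

```bash
mkdir -p pics; ls; python3 - <<'E'
from plant import status, viewer
import cv2
o=status.get_obs(); print(o)
for n in ("scene","top","wrist"):
    p=viewer.camera_params(n); print(n,p)
    cv2.imwrite(f"pics/{n}0.png",viewer.capture(n)[:,:,::-1])
E
```

```text
pics
{'time': 0.0, 'joint_positions': array([-1.33101822e+00,  3.42717602e-01,  1.52504203e+00, -3.21052285e-05,
        1.27541709e+00, -1.45983711e-01]), 'dq': array([ 0.00049543,  0.00038552, -0.00030051, -0.00095077, -0.00137139,
        0.00073717]), 'tau': array([ 1.52295601e-03, -4.31248963e+01, -2.44218081e+01,  7.18119065e-02,
        5.59900166e-02, -1.33118510e-04]), 'tool_pos': array([ 197.52845099, -486.26476957,  404.03868085]), 'tcp_rot': array([-3.14002096e+00, -2.00055001e-04,  3.85771027e-01]), 'contact_force': array([ 0.11044073,  0.43214194, -0.37051769]), 'moment': array([-0.00423144, -0.0241875 ,  0.01417045]), 'grip_width': 91.97328327680732}
scene {'fov_y': 54.46915688564089, 'cx': 278.5690103680309, 'cy': 214.3638105393636, 'rvec': array([ 2.35630156,  0.60409719, -0.21953056]), 'tvec': array([-448.8846749 ,  -88.35934127, 1208.86400952])}
top {'fov_y': 46.72002606114652, 'cx': 281.62520177505274, 'cy': 211.10599434930754, 'rvec': array([ 2.15983777, -2.20793181,  0.10808247]), 'tvec': array([  80.58648201,  471.12078407, 1462.64508034])}
wrist {'fov_y': 70.82331581714627, 'cx': 279.26732549761493, 'cy': 209.33035217862454, 'T_tool_cam': array([[-4.01176093e-04, -9.54995851e-01, -2.96618887e-01,
         8.06760804e+01],
       [ 9.99999802e-01, -2.39369372e-04, -5.81821534e-04,
         9.09517688e-01],
       [ 4.84635675e-04, -2.96619062e-01,  9.54995758e-01,
         1.92668969e+01],
       [ 0.00000000e+00,  0.00000000e+00,  0.00000000e+00,
         1.00000000e+00]])}
```

View pics/scene0.png

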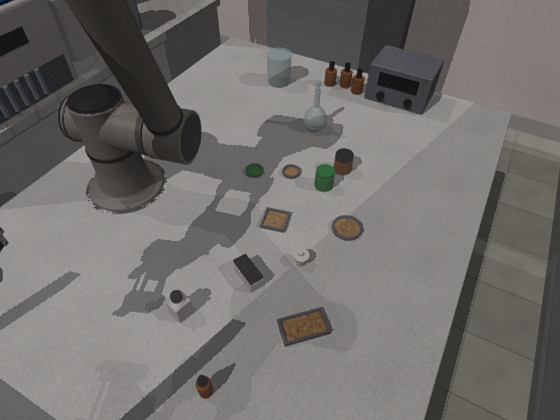

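View pics/top0.png

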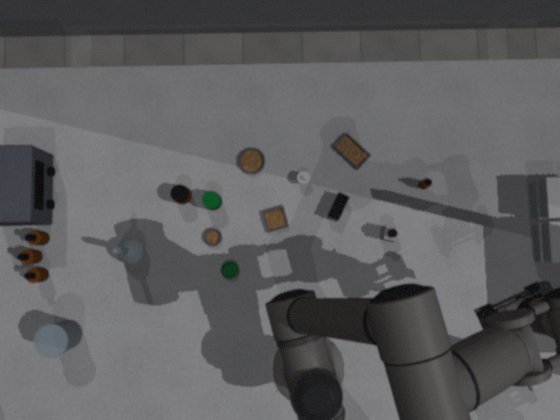

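View pics/wrist0.png

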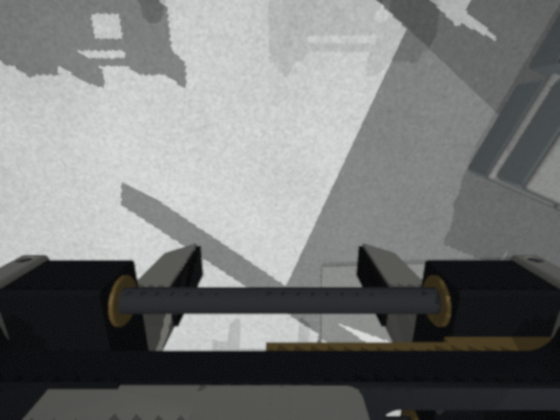

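The scene view shows every object. In the top view the approximate pixels are: dropper (425,183), square bottle (390,233), cell box (339,206), crucible (303,177), oblong dish (350,151), large dish (251,160), square dish (275,219), small dish (212,237), jar (181,194). The green jar (212,200) and green dish (230,269) are decoys, and the flask is at (130,250). I'll measure next.

```bash
cat > h.py <<'E'
import numpy as np, cv2
from scipy.spatial.transform import Rotation as R
from plant import status, viewer
def cam(n,obs=None):
    p=viewer.camera_params(n); f=210/np.tan(np.radians(p['fov_y'])/2)
    if n!='wrist':
        Rm=cv2.Rodrigues(np.array(p['rvec']))[0]; t=np.array(p['tvec']).ravel(); C=-Rm.T@t; W=Rm.T
    else:
        T=np.array(p['T_tool_cam']); o=obs
        Rt=R.from_euler('xyz',o['tcp_rot']).as_matrix(); W=Rt@T[:3,:3]; C=Rt@T[:3,3]+o['tool_pos']
    return f,p['cx'],p['cy'],W,C
def cast(c,uv,z):
    f,cx,cy,W,C=c; uv=np.atleast_2d(np.array(uv,float))
    d=np.c_[(uv[:,0]-cx)/f,(uv[:,1]-cy)/f,np.ones(len(uv))]@W.T
    return C+d*((z-C[2])/d[:,2])[:,None]
def proj(c,P):
    f,cx,cy,W,C=c; q=(np.atleast_2d(P)-C)@W; return np.c_[cx+f*q[:,0]/q[:,2],cy+f*q[:,1]/q[:,2]]
def snap(n,name):
    o=status.get_obs(); c=cam(n,o); im=viewer.capture(n)[:,:,::-1].copy(); cv2.imwrite(f'pics/{name}.png',im); 
    np.savez(f'pics/{name}.npz',f=c[0],cx=c[1],cy=c[2],W=c[3],C=c[4]); return im,c,o
def load(name):
    d=np.load(f'pics/{name}.npz'); return cv2.imread(f'pics/{name}.png'),(float(d['f']),float(d['cx']),float(d['cy']),d['W'],d['C'])
E
python3 - <<'E'
from h import *
im=cv2.imread('pics/top0.png'); c=cam('top')
hsv=cv2.cvtColor(im,cv2.COLOR_BGR2HSV)
def blobs(m,z,lab,amin=15):
    n,l,s,ce=cv2.connectedComponentsWithStats(m.astype(np.uint8))
    for i in range(1,n):
        if s[i,4]<amin: continue
        if not(100<s[i,0]<480 and 120<s[i,1]<290): continue
        pts=np.argwhere(l==i)[:,::-1].astype(np.float32)
        w=cast(c,pts,z)[:,:2].astype(np.float32); r=cv2.minAreaRect(w)
        print(lab,ce[i].round(1),s[i,4],'c',cast(c,ce[i],z)[0].round(1)[:2],'rect',np.round(r[0],1),np.round(r[1],0),round(r[2],1))
H,S,V=hsv[...,0].astype(int),hsv[...,1].astype(int),hsv[...,2].astype(int)
blobs((S>90)&(H<25),4,'orange')
blobs((S>90)&(H>40)&(H<90),4,'green')
blobs(V<35,45,'black45')
cr=im[120:290,150:450]; cv2.imwrite('pics/topcrop.png',cv2.resize(cr,None,fx=2.6,fy=2.6,interpolation=cv2.INTER_CUBIC))
E
```

```text
orange [351.5 150.4] 433 c [ 659.4 -152.3] rect [ 659.3 -152.1] [92. 48.] 45.0
orange [251.5 160.5] 356 c [634. 160.] rect [634.  159.9] [62. 66.] 44.2
orange [423.5 183.8] 57 c [ 549.7 -372.7] rect [ 550.2 -372.8] [23. 32.] 17.2
orange [187.4 197.3] 47 c [523.1 359.4] rect [523.4 359.6] [18. 41.] 61.1
orange [274.9 218.6] 304 c [451.3  91.3] rect [450.9  91.4] [54. 54.] 12.9
orange [212.2 236.8] 137 c [399.7 284.3] rect [399.2 284.9] [37. 37.] 88.7
green [211.2 199.8] 272 c [513.7 286.2] rect [513.2 286.8] [55. 56.] 89.3
green [229.3 269.3] 226 c [299.8 233.2] rect [300.7 234.2] [49. 48.] 88.7
black45 [427.4 181.9] 25 c [ 549.7 -372.2] rect [ 549.4 -372.4] [15. 12.] 88.8
black45 [179.5 193.3] 222 c [530.6 375.4] rect [530.2 375.5] [51. 45.] 88.8
black45 [337.8 206. ] 253 c [482.4 -98.6] rect [482.2 -98.2] [31. 75.] 61.8
black45 [391.9 232.6] 38 c [ 398.9 -258. ] rect [ 399.3 -258.3] [18. 15.] 88.7
black45 [387.3 305. ] 909 c [ 185.5 -235.4] rect [ 186.4 -239.4] [107. 238.] 44.7
```

View pics/topcrop.png

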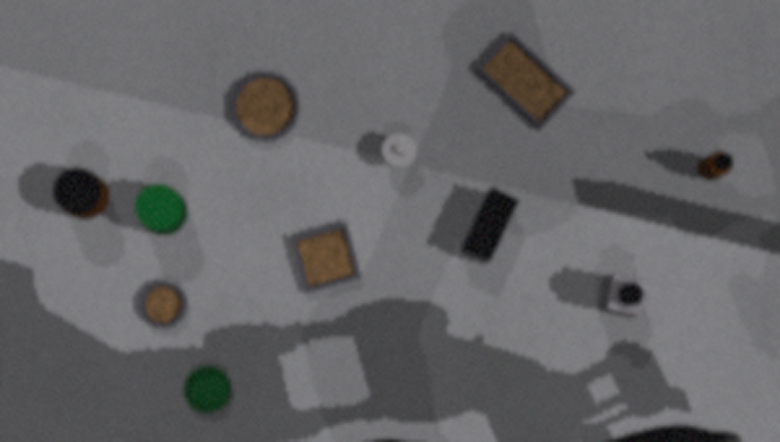

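The measured positions and sizes agree with the given ones: oblong dish (659,-152), large (634,160), square (451,91), small (400,284), dropper about (550,-372), jar about (530,375). Next I turn to yaw 0 and go above the dropper bottle.

>>> {"method": "play_rows", "body": {"commands": [{"offset": [0,0,0],"twist": 7.37},{"offset": [0,0,0],"twist": 7.37},{"offset": [0,0,0],"twist": 7.37},{"offset": [0.03,-0.01,0],"twist": 0},{"offset": [0.035,-0.012,0],"twist": 0}], "jaw": 0}}

```text
time: 0.65
tool_pos: [262.4, -464.6, 404.5]
tcp_rot: [-3.141, 0.0, -0.003]
contact_force: [0.4, 0.3, -0.9]
grip_width: 91.7
```

>>> {"method": "play_rows", "body": {"commands": [{"offset": [0.035,-0.012,0],"twist": 0},{"offset": [0.035,-0.012,0],"twist": 0},{"offset": [0.035,-0.012,0],"twist": 0},{"offset": [0.035,-0.012,0],"twist": 0},{"offset": [0.035,-0.012,0],"twist": 0}]}}

```text
time: 1.15
tool_pos: [439.0, -403.7, 404.4]
tcp_rot: [-3.141, 0.0, -0.0]
contact_force: [0.7, 0.3, -0.3]
grip_width: 91.6
```

>>> {"method": "play_rows", "body": {"commands": [{"offset": [0.035,-0.012,0],"twist": 0},{"offset": [0.035,-0.012,0],"twist": 0},{"offset": [0.03,-0.01,0],"twist": 0},{"offset": [0,0,0],"twist": 0},{"offset": [0,0,0],"twist": 0}]}}

```text
time: 1.65
tool_pos: [537.8, -370.1, 403.9]
tcp_rot: [-3.141, 0.001, 0.001]
contact_force: [-0.8, 0.7, -0.3]
grip_width: 91.8
```

```bash
python3 - <<'E'
from h import *
im,c,o=snap('wrist','w1'); print(o['time'],o['tool_pos'],o['tcp_rot'])
E
```

```text
1.65 [ 537.83047469 -370.10517623  403.90309296] [-3.14104501e+00  1.41180044e-03  1.26212459e-03]
```

View pics/w1.png

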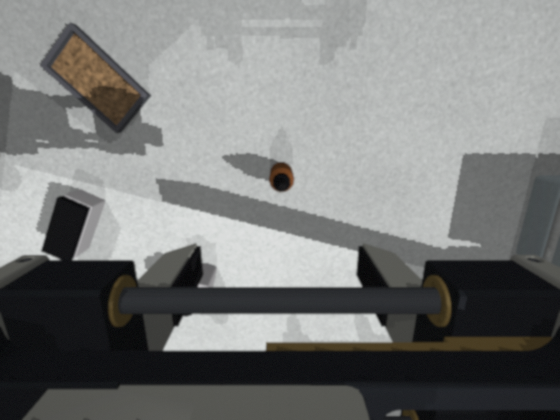

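The wrist view shows the dropper at (281,177), the oblong dish at (96,78) and the cell box at (68,228). I'll measure these.

```bash
python3 - <<'E'
from h import *
im,c=load('w1'); hsv=cv2.cvtColor(im,cv2.COLOR_BGR2HSV)
H,S,V=[hsv[...,i].astype(int) for i in range(3)]
def blobs(m,z,box,lab,amin=30):
    m=m.copy(); k=np.zeros_like(m); k[box[1]:box[3],box[0]:box[2]]=1; m&=k
    n,l,s,ce=cv2.connectedComponentsWithStats(m.astype(np.uint8))
    for i in range(1,n):
        if s[i,4]<amin: continue
        pts=np.argwhere(l==i)[:,::-1].astype(np.float32)
        w=cast(c,pts,z)[:,:2].astype(np.float32); r=cv2.minAreaRect(w)
        print(lab,ce[i].round(1),s[i],'c',cast(c,ce[i],z)[0].round(1)[:2],'rect',np.round(r[0],1),np.round(r[1],0),round(r[2],1))
blobs((S>100),46,(255,150,310,205),'amber46')
blobs((S>100),20,(255,150,310,205),'amber20')
blobs((V<50),60,(255,150,310,205),'blk60')
blobs((V<50),83,(255,150,310,205),'blk83')
blobs((S>80),5,(20,10,170,150),'obl')
blobs((V<45),45,(10,180,120,256),'box')
cr=im[140:220,230:340]; cv2.imwrite('pics/c.png',cv2.resize(cr,None,fx=6,fy=6,interpolation=cv2.INTER_CUBIC))
E
```

```text
amber46 [280.8 173. ] [270 163  23  25 297] c [ 557.  -372.3] rect [ 554.6 -372.5] [28. 26.] 0.1
amber20 [280.8 173. ] [270 163  23  25 297] c [ 552.3 -372.4] rect [ 549.6 -372.7] [30. 28.] 0.1
blk60 [280.7 181.6] [273 174  16  16 217] c [ 550.  -372.1] rect [ 550.  -371.9] [17. 17.] 0.1
blk83 [280.7 181.6] [273 174  16  16 217] c [ 554.8 -372. ] rect [ 554.9 -371.8] [16. 16.] 0.1
obl [94.9 79.1] [  52   34   87   90 3483] c [ 661.5 -152.1] rect [ 659.8 -153. ] [93. 50.] 45.0
box [ 64.7 227.3] [  43  197   45   59 1712] c [ 489.3 -106.9] rect [ 486.9 -106.1] [36. 80.] 63.3
```

View pics/c.png

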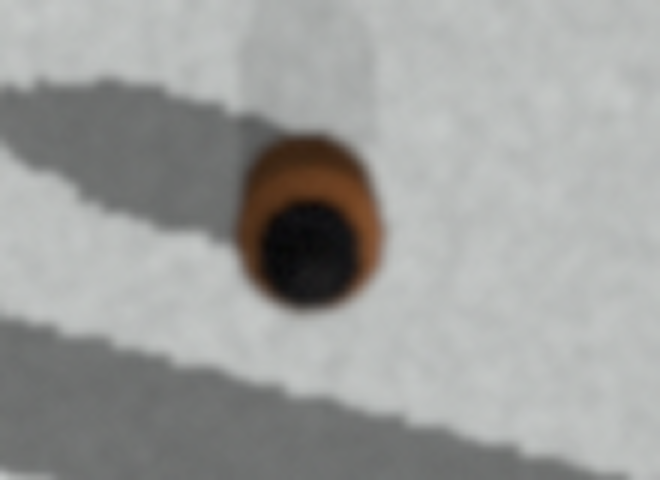

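>>> {"method": "play_rows", "body": {"commands": [{"offset": [0.012,0.002,0.04],"twist": 0},{"offset": [0,0,0.045],"twist": 0},{"offset": [0,0,0.045],"twist": 0},{"offset": [0,0,0.045],"twist": 0},{"offset": [0,0,0.03],"twist": 0}]}}

```text
time: 2.2
tool_pos: [547.4, -372.9, 196.6]
tcp_rot: [-3.139, 0.003, -0.002]
contact_force: [-0.2, 0.4, -0.1]
grip_width: 92.0
```

>>> {"method": "play_rows", "body": {"commands": [{"offset": [0,0,0],"twist": 0},{"offset": [0,0,0],"twist": 0},{"offset": [0,0,0],"twist": 0},{"offset": [0,0,0],"twist": 0},{"offset": [0,0,0],"twist": 0}], "jaw": 255}}

```text
time: 2.7
tool_pos: [549.9, -372.7, 201.6]
tcp_rot: [3.14, -0.002, -0.0]
contact_force: [0.4, 0.6, 0.3]
grip_width: 56.5
```

>>> {"method": "play_rows", "body": {"commands": [{"offset": [0,0,0],"twist": 0},{"offset": [0,0,0],"twist": 0},{"offset": [0,0,0],"twist": 0},{"offset": [0,0,0],"twist": 0},{"offset": [0,0,0],"twist": 0}]}}

```text
time: 3.2
tool_pos: [549.6, -372.4, 199.8]
tcp_rot: [3.142, -0.0, -0.0]
contact_force: [0.1, -0.4, 1.5]
grip_width: 29.3
```

>>> {"method": "play_rows", "body": {"commands": [{"offset": [0,0,0],"twist": 0},{"offset": [0,0,-0.015],"twist": 0},{"offset": [0,0,-0.03],"twist": 0},{"offset": [0,0,-0.03],"twist": 0},{"offset": [-0.005,-0.022,-0.025],"twist": 0}]}}

```text
time: 3.7
tool_pos: [544.6, -352.3, 302.4]
tcp_rot: [3.139, -0.003, -0.002]
contact_force: [1.1, 0.3, 0.3]
grip_width: 29.0
```

>>> {"method": "play_rows", "body": {"commands": [{"offset": [-0.01,-0.044,0],"twist": 0},{"offset": [-0.01,-0.044,0],"twist": 0},{"offset": [-0.01,-0.044,0],"twist": 0},{"offset": [-0.01,-0.044,0],"twist": 0},{"offset": [-0.01,-0.044,0],"twist": 0}]}}

```text
time: 4.2
tool_pos: [493.9, -128.9, 300.8]
tcp_rot: [3.141, -0.001, -0.0]
contact_force: [0.8, 1.0, -0.4]
grip_width: 29.0
```

>>> {"method": "play_rows", "body": {"commands": [{"offset": [-0.01,-0.044,0],"twist": 0},{"offset": [-0.01,-0.044,0],"twist": 0},{"offset": [-0.01,-0.044,0],"twist": 0},{"offset": [-0.01,-0.044,0],"twist": 0},{"offset": [-0.01,-0.044,0],"twist": 0}]}}

```text
time: 4.7
tool_pos: [444.1, 91.1, 300.8]
tcp_rot: [-3.142, -0.002, -0.001]
contact_force: [0.6, 0.2, -0.6]
grip_width: 29.1
```

>>> {"method": "play_rows", "body": {"commands": [{"offset": [-0.01,-0.044,0],"twist": 0},{"offset": [-0.01,-0.044,0],"twist": 0},{"offset": [-0.01,-0.044,0],"twist": 0},{"offset": [-0.01,-0.044,0],"twist": 0},{"offset": [-0.005,-0.019,0],"twist": 0}]}}

```text
time: 5.2
tool_pos: [398.6, 287.6, 300.8]
tcp_rot: [-3.14, -0.002, 0.003]
contact_force: [0.3, -0.7, -0.8]
grip_width: 28.9
```

>>> {"method": "play_rows", "body": {"commands": [{"offset": [0,0,0],"twist": 0},{"offset": [0,0,0],"twist": 0},{"offset": [0,0,0],"twist": 0}]}}

```text
time: 5.5
tool_pos: [400.0, 283.6, 300.0]
tcp_rot: [3.141, -0.0, -0.001]
contact_force: [-0.1, 0.3, -0.5]
grip_width: 29.2
```

```bash
python3 - <<'E'
from h import *
im,c,o=snap('wrist','w2'); print(o['time'],o['tool_pos'],o['tcp_rot'],o['grip_width'])
snap('scene','s2')
E
```

```text
5.5 [399.97274921 283.63315443 300.02435053] [ 3.14133104e+00 -3.72936222e-04 -1.12208132e-03] 29.238714062568985
```

View pics/w2.png

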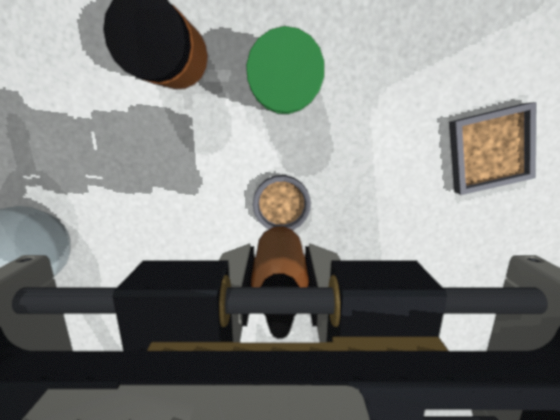

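View pics/s2.png

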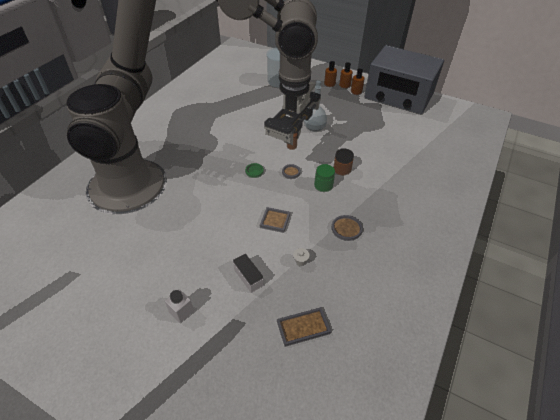

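The wrist view shows the dish at (281,201), the dropper held at (280,260), the jar at (150,40) and the green jar at (285,68). The flask bulb is at the left edge. I'll measure the dish and its neighbours.

```bash
cat >> h.py <<'E'
def blobs(im,c,m,z,box,lab,amin=30):
    k=np.zeros_like(m); k[box[1]:box[3],box[0]:box[2]]=1; m=m&k
    n,l,s,ce=cv2.connectedComponentsWithStats(m.astype(np.uint8))
    for i in range(1,n):
        if s[i,4]<amin: continue
        pts=np.argwhere(l==i)[:,::-1].astype(np.float32)
        w=cast(c,pts,z)[:,:2].astype(np.float32); r=cv2.minAreaRect(w); cc,rad=cv2.minEnclosingCircle(w)
        print(lab,s[i],'c',cast(c,ce[i],z)[0].round(1)[:2],'rect',np.round(r[0],1),np.round(r[1],0),round(r[2],1),'circ',np.round(cc,1),round(rad,1))
def hsv(im):
    h=cv2.cvtColor(im,cv2.COLOR_BGR2HSV); return [h[...,i].astype(int) for i in range(3)]
E
python3 - <<'E'
from h import *
im,c=load('w2'); H,S,V=hsv(im)
blobs(im,c,(S>80)&(H<30),4,(245,170,315,226),'small')
blobs(im,c,(S>80)&(H<30),5,(440,90,550,200),'square')
blobs(im,c,V<45,62,(90,0,200,95),'jarlid')
blobs(im,c,(S>120)&(H>40)&(H<90),62,(230,10,340,130),'green62')
ct=cam('top'); print('flask top px->z40', cast(ct,[(134,251),(120,251)],40).round(0))
print('wrist flask z40',cast(c,[(68,240)],40).round(0))
E
```

```text
small [ 260  182   44   42 1454] c [401.9 281. ] rect [401.6 280.8] [42. 42.] 89.9 circ [401.4 281. ] 21.5
square [ 463  113   61   72 3555] c [453.7  85.7] rect [452.6  85.9] [56. 53.] 13.7 circ [452.7  85.7] 37.6
jarlid [ 104    0   86   82 5638] c [531.2 369.7] rect [528.8 369.6] [55. 48.] 89.9 circ [531.7 369.5] 28.2
green62 [ 247   27   76   86 5065] c [512.1 279. ] rect [511.  279.2] [53. 51.] 2.4 circ [511. 279.] 26.4
flask top px->z40 [[361. 512.  40.]
 [362. 554.  40.]]
wrist flask z40 [[378. 469.  40.]]
```

>>> {"method": "play_rows", "body": {"commands": [{"offset": [0.001,0.001,0.03],"twist": 0},{"offset": [0,0,0.03],"twist": 0},{"offset": [0,0,0.025],"twist": 0},{"offset": [0,0,0.005],"twist": 0},{"offset": [0,0,0],"twist": 0}]}}

```text
time: 6.1
tool_pos: [400.9, 283.0, 209.4]
tcp_rot: [3.141, 0.001, -0.001]
contact_force: [-0.2, 0.6, -0.7]
grip_width: 29.2
```

>>> {"method": "play_rows", "body": {"commands": [{"offset": [0,0,0],"twist": 0},{"offset": [0,0,0.002],"twist": 0},{"offset": [0,0,0.002],"twist": 0},{"offset": [0,0,0],"twist": 0},{"offset": [0,0,0],"twist": 0}]}}

```text
time: 6.6
tool_pos: [400.7, 283.6, 205.9]
tcp_rot: [-3.142, -0.0, 0.0]
contact_force: [0.4, 0.0, -1.4]
grip_width: 29.4
```

>>> {"method": "play_rows", "body": {"commands": [{"offset": [0,0,0.001],"twist": 0},{"offset": [0,0,0],"twist": 0},{"offset": [0,0,0.001],"twist": 0},{"offset": [0,0,0],"twist": 0},{"offset": [0,0,0],"twist": 0}]}}

```text
time: 7.1
tool_pos: [400.7, 283.6, 203.7]
tcp_rot: [-3.142, -0.0, -0.0]
contact_force: [-0.6, 0.3, 1.0]
grip_width: 29.3
```

>>> {"method": "play_rows", "body": {"commands": [{"offset": [0,0,0.001],"twist": 0},{"offset": [0,0,0],"twist": 0},{"offset": [0,0,0],"twist": 0}]}}

```text
time: 7.4
tool_pos: [400.7, 283.6, 203.7]
tcp_rot: [-3.141, -0.001, 0.0]
contact_force: [-2.0, -0.2, 11.2]
grip_width: 29.2
```

>>> {"method": "play_rows", "body": {"commands": [{"offset": [0,0,-0.001],"twist": 0},{"offset": [0,0,0],"twist": 0}]}}

```text
time: 7.6
tool_pos: [400.7, 283.6, 203.7]
tcp_rot: [-3.142, -0.0, -0.0]
contact_force: [0.3, 1.0, 1.6]
grip_width: 29.0
```

>>> {"method": "play_rows", "body": {"commands": [{"offset": [0,0,0],"twist": 0},{"offset": [0,0,0],"twist": 0},{"offset": [0,0,0],"twist": 0},{"offset": [0,0,0],"twist": 0},{"offset": [0,0,0],"twist": 0}], "jaw": 60}}

```text
time: 8.1
tool_pos: [400.7, 283.5, 203.6]
tcp_rot: [3.141, 0.0, -0.0]
contact_force: [-0.1, 0.1, -0.4]
grip_width: 64.7
```

>>> {"method": "play_rows", "body": {"commands": [{"offset": [0,0,0],"twist": 0},{"offset": [0,0,-0.015],"twist": 0},{"offset": [0,0,-0.03],"twist": 0},{"offset": [0,0,-0.03],"twist": 0},{"offset": [0,0,-0.03],"twist": 0}]}}

```text
time: 8.6
tool_pos: [400.5, 283.5, 309.7]
tcp_rot: [3.141, 0.0, -0.0]
contact_force: [0.7, 0.8, -0.3]
grip_width: 70.2
```

>>> {"method": "play_rows", "body": {"commands": [{"offset": [0,0,-0.03],"twist": 0},{"offset": [0,0,-0.03],"twist": 0},{"offset": [0,0,-0.03],"twist": 0},{"offset": [0,0,0],"twist": 0},{"offset": [0,0,0],"twist": 0}], "jaw": 0}}

```text
time: 9.1
tool_pos: [400.5, 283.5, 398.9]
tcp_rot: [-3.141, -0.001, -0.0]
contact_force: [0.2, -0.5, -0.4]
grip_width: 91.6
```

```bash
python3 - <<'E'
from h import *
im,c,o=snap('wrist','w3'); print(o['time'],o['tool_pos'],o['tcp_rot'],o['grip_width'])
H,S,V=hsv(im)
blobs(im,c,V<45,62,(60,40,220,250),'jarlid')
E
```

```text
9.1 [400.48133992 283.51256545 398.89632988] [-3.14123206e+00 -9.19013345e-04 -8.84387711e-05] 91.59996511494843
jarlid [ 163   40   55   53 2393] c [531.2 370.1] rect [529.5 370.2] [53. 46.] 90.0 circ [532.1 369.9] 27.1
```

View pics/w3.png

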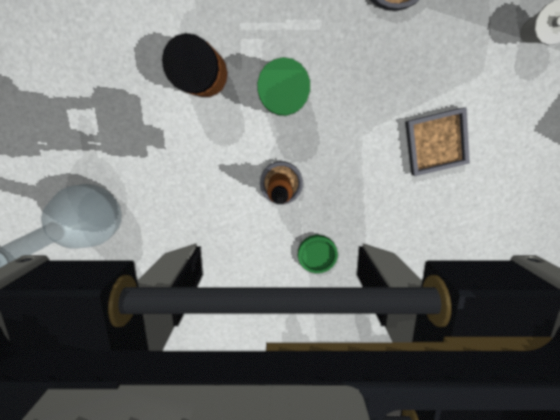

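The dropper bottle stands in its dish, with its bulb at (279,194) and the dish at (281,181). Now I go to the jar with the jaws along x, so the fingers clear the green jar.

```bash
python3 - <<'E'
from h import *
im,c=load('w3'); H,S,V=hsv(im)
blobs(im,c,V<45,62,(60,10,230,200),'jarlid')
blobs(im,c,(S>100)&(H<30)&(V>40),2,(60,10,235,150),'jarbody')
E
```

```text
jarlid [ 163   34   55   59 2506] c [532.3 370.2] rect [531.8 370. ] [53. 51.] 83.3 circ [532.1 369.9] 27.1
jarbody [193  49  34  47 422] c [525.5 357. ] rect [526.6 360.7] [28. 54.] 61.2 circ [532.7 371.9] 26.9
```

>>> {"method": "play_rows", "body": {"commands": [{"offset": [0.043,-0.028,0],"twist": 0},{"offset": [0.044,-0.029,0],"twist": 0},{"offset": [0.043,-0.029,0],"twist": 0},{"offset": [0,0,0],"twist": -8.2},{"offset": [0,0,0],"twist": -8.2}]}}

```text
time: 9.65
tool_pos: [526.9, 367.0, 394.4]
tcp_rot: [3.14, 0.006, 0.292]
contact_force: [-0.1, 0.8, -0.4]
grip_width: 91.9
```

>>> {"method": "play_rows", "body": {"commands": [{"offset": [0,0,0],"twist": -8.2},{"offset": [0,0,0],"twist": -8.2},{"offset": [0,0,0],"twist": -8.2},{"offset": [0,0,0],"twist": -8.2},{"offset": [0,0,0],"twist": -8.2}]}}

```text
time: 10.15
tool_pos: [525.7, 366.3, 396.4]
tcp_rot: [-3.14, 0.003, 1.008]
contact_force: [0.1, 0.9, -1.2]
grip_width: 91.4
```

>>> {"method": "play_rows", "body": {"commands": [{"offset": [0,0,0],"twist": -8.2},{"offset": [0,0,0],"twist": -8.2},{"offset": [0,0,0],"twist": -8.2},{"offset": [0,0,0],"twist": -8},{"offset": [0,0,0],"twist": 0}]}}

```text
time: 10.65
tool_pos: [525.7, 366.3, 396.7]
tcp_rot: [-3.139, 0.002, 1.572]
contact_force: [-0.0, -0.1, -0.2]
grip_width: 91.5
```

```bash
python3 - <<'E'
from h import *
im,c,o=snap('wrist','w4'); print(o['time'],o['tool_pos'],o['tcp_rot'],o['grip_width'])
H,S,V=hsv(im)
blobs(im,c,V<45,62,(180,100,380,245),'jarlid')
E
```

```text
10.65 [525.71105136 366.25450153 396.68005719] [-3.13864462e+00  1.69202529e-03  1.57185431e+00] 91.50061184098264
jarlid [ 264  163   45   48 1713] c [532.3 373.7] rect [532.5 373.1] [48. 53.] 0.1 circ [531.8 373.1] 26.6
```

View pics/w4.png

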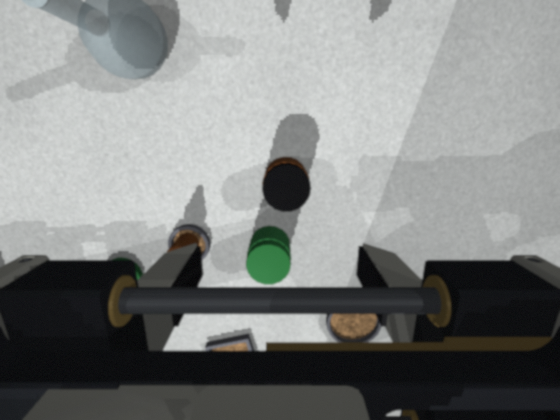

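The black-lidded jar is at (287,185) in the wrist view, which gives (532,372). Next I descend and grip.

>>> {"method": "play_rows", "body": {"commands": [{"offset": [0.0055,0.006,0.035],"twist": 0},{"offset": [0,0,0.045],"twist": 0},{"offset": [0,0,0.045],"twist": 0},{"offset": [0,0,0.045],"twist": 0},{"offset": [0,0,0.033],"twist": 0}]}}

```text
time: 11.2
tool_pos: [530.8, 371.2, 191.7]
tcp_rot: [-3.138, 0.002, 1.566]
contact_force: [0.1, -0.7, -0.6]
grip_width: 91.9
```

>>> {"method": "play_rows", "body": {"commands": [{"offset": [0,0,0],"twist": 0},{"offset": [0,0,0],"twist": 0},{"offset": [0,0,0],"twist": 0},{"offset": [0,0,0],"twist": 0},{"offset": [0,0,0],"twist": 0}], "jaw": 255}}

```text
time: 11.7
tool_pos: [532.1, 372.0, 197.6]
tcp_rot: [3.139, -0.001, 1.57]
contact_force: [-2.4, 0.4, 1.6]
grip_width: 56.6
```

>>> {"method": "play_rows", "body": {"commands": [{"offset": [0,0,0],"twist": 0},{"offset": [0,0,0],"twist": 0},{"offset": [0,0,0],"twist": 0}]}}

```text
time: 12.0
tool_pos: [532.1, 372.0, 197.5]
tcp_rot: [3.139, -0.001, 1.57]
contact_force: [-0.9, -1.0, 7.2]
grip_width: 55.4
```

>>> {"method": "play_rows", "body": {"commands": [{"offset": [0,0,0],"twist": 0},{"offset": [0,0,0],"twist": 0},{"offset": [0,0,0],"twist": 0}]}}

```text
time: 12.3
tool_pos: [532.1, 372.0, 197.5]
tcp_rot: [3.139, -0.001, 1.57]
contact_force: [-0.6, -0.8, 5.9]
grip_width: 55.5
```

```bash
python3 - <<'E'
from h import *
o=status.get_obs(); print(o['tool_pos'],o['contact_force'],o['moment'],o['dq'].round(4))
snap('wrist','w5');snap('scene','s5')
E
```

```text
[532.12081568 372.04608118 197.47098657] [-0.59279201 -0.83202082  5.90896978] [-0.10591156  0.06255264 -0.08129324] [ 0.0008  0.0003 -0.0011 -0.0014 -0.0005  0.001 ]
```

View pics/w5.png

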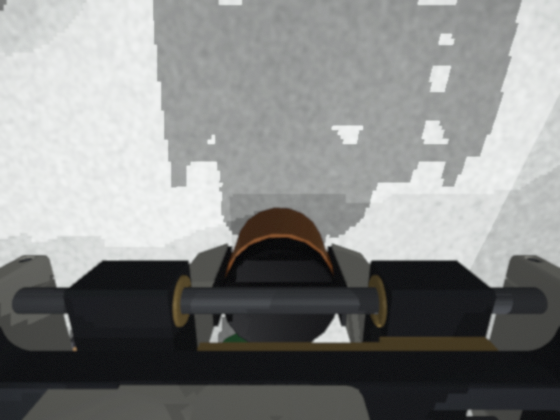

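```bash
python3 - <<'E'
from h import *
im,c=load('w3'); H,S,V=hsv(im)
blobs(im,c,(S>80)&(H<30),5,(380,90,500,200),'sq w3')
im,c=load('w4'); H,S,V=hsv(im)
blobs(im,c,(S>80)&(H<30),4,(320,290,390,345),'large w4 (cut)')
im,c=load('s5'); H,S,V=hsv(im)
blobs(im,c,(S>80)&(H<30),4,(325,205,370,250),'large scene')
blobs(im,c,(S>80)&(H<30),5,(255,200,300,240),'sq scene')
blobs(im,c,(S>80)&(H<30),5,(270,300,340,350),'obl scene')
im,c=load('s2'); H,S,V=hsv(im)
blobs(im,c,(S>80)&(H<30),4,(278,160,305,182),'small scene')
E
```

```text
sq w3 [ 414  115   48   54 2002] c [453.4  86.4] rect [452.7  86.3] [56. 54.] 13.7 circ [452.5  86.4] 37.6
large w4 (cut) [331 313  47  26 970] c [636.2 148. ] rect [636.8 145.8] [68. 45.] 0.2 circ [637.  154.9] 34.8
large w4 (cut) [320 342  70   3 111] c [640.1 113. ] rect [641.1 114. ] [106.   4.] 0.2 circ [641.1 112.1] 53.2
large scene [334 219  26  18 355] c [633.5 159. ] rect [633.5 158.5] [67. 59.] 28.9 circ [632.9 159.6] 34.2
sq scene [264 211  23  17 276] c [450.4  91.1] rect [450.1  91.3] [54. 51.] 12.8 circ [450.7  91.5] 34.7
obl scene [281 311  46  30 842] c [ 657.6 -153.9] rect [ 657.4 -153. ] [94. 49.] 44.9 circ [ 657.9 -154. ] 51.0
small scene [285 167  13   8  81] c [398.9 284.9] rect [398.5 286.1] [37. 31.] 29.0 circ [398.6 285.6] 19.4
```

>>> {"method": "play_rows", "body": {"commands": [{"offset": [0,0,-0.015],"twist": 0},{"offset": [0,0,-0.03],"twist": 0},{"offset": [0,0,-0.03],"twist": 0},{"offset": [0,0,-0.03],"twist": 0},{"offset": [0,0,-0.005],"twist": 0}]}}

```text
time: 12.9
tool_pos: [532.3, 372.2, 310.8]
tcp_rot: [3.135, -0.004, 1.571]
contact_force: [0.3, 1.1, -1.0]
grip_width: 55.6
```

>>> {"method": "play_rows", "body": {"commands": [{"offset": [-0.02,0.01,0],"twist": 0},{"offset": [-0.038,0.018,0],"twist": 0},{"offset": [-0.038,0.018,0],"twist": 0},{"offset": [-0.038,0.018,0],"twist": 0},{"offset": [-0.038,0.018,0],"twist": 0}]}}

```text
time: 13.4
tool_pos: [613.9, 198.3, 304.9]
tcp_rot: [-3.14, 0.0, 1.571]
contact_force: [0.2, 0.1, -1.9]
grip_width: 55.5
```

>>> {"method": "play_rows", "body": {"commands": [{"offset": [-0.026,0.013,0],"twist": 0},{"offset": [-0.015,0.007,0],"twist": 0},{"offset": [0,0,0],"twist": 0},{"offset": [0,0,0],"twist": 0},{"offset": [0,0,0],"twist": 0}]}}

```text
time: 13.9
tool_pos: [633.1, 160.4, 305.5]
tcp_rot: [-3.141, -0.0, 1.572]
contact_force: [0.1, 0.7, -1.9]
grip_width: 55.7
```

```bash
python3 - <<'E'
from h import *
snap('wrist','w6');snap('scene','s6')
o=status.get_obs(); print(o['tool_pos'],o['contact_force'],o['tcp_rot'])
a=cv2.imread('pics/s6.png')[130:290,260:440]; b=cv2.imread('pics/w6.png')
cv2.imwrite('pics/c6.png',np.hstack([cv2.resize(a,(450,400)),cv2.resize(b,None,fx=.6,fy=.6)[:,:] if 0 else cv2.resize(b,(350,400))]))
E
```

```text
[633.16776192 160.32609069 305.71713156] [-0.21061379  0.64336541 -2.56391115] [-3.14136684e+00 -1.14365462e-04  1.57265183e+00]
```

View pics/c6.png

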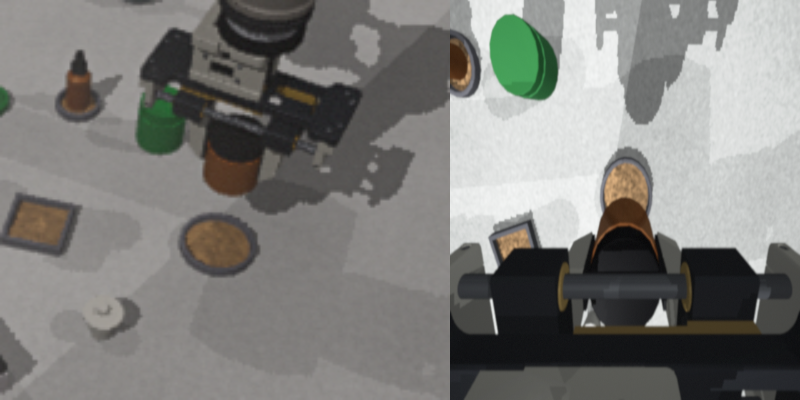

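The scene view shows the dropper upright in its dish and the jar above the large dish. I'll lower the jar.

>>> {"method": "play_rows", "body": {"commands": [{"offset": [-0.001,0.001,0.03],"twist": 0},{"offset": [0,0,0.03],"twist": 0},{"offset": [0,0,0.03],"twist": 0},{"offset": [0,0,0.006],"twist": 0},{"offset": [0,0,0],"twist": 0}]}}

```text
time: 14.5
tool_pos: [634.4, 158.5, 209.0]
tcp_rot: [-3.139, 0.0, 1.572]
contact_force: [-0.3, 0.4, -1.1]
grip_width: 55.5
```

>>> {"method": "play_rows", "body": {"commands": [{"offset": [0,0,0],"twist": 0},{"offset": [0,0,0.002],"twist": 0},{"offset": [0,0,0.002],"twist": 0},{"offset": [0,0,0],"twist": 0},{"offset": [0,0,0],"twist": 0}]}}

```text
time: 15.0
tool_pos: [634.8, 157.7, 206.0]
tcp_rot: [3.141, 0.0, 1.571]
contact_force: [1.2, -0.0, -1.0]
grip_width: 55.4
```

>>> {"method": "play_rows", "body": {"commands": [{"offset": [0,0,0.001],"twist": 0},{"offset": [0,0,0],"twist": 0},{"offset": [0,0,0],"twist": 0}]}}

```text
time: 15.3
tool_pos: [634.7, 157.7, 204.7]
tcp_rot: [-3.142, 0.0, 1.571]
contact_force: [0.1, -0.8, -1.6]
grip_width: 55.4
```

>>> {"method": "play_rows", "body": {"commands": [{"offset": [0,0,0.001],"twist": 0},{"offset": [0,0,0],"twist": 0},{"offset": [0,0,0.001],"twist": 0},{"offset": [0,0,0],"twist": 0},{"offset": [0,0,0],"twist": 0}]}}

```text
time: 15.8
tool_pos: [634.7, 157.8, 202.6]
tcp_rot: [-3.142, 0.0, 1.571]
contact_force: [-0.6, -0.5, -1.4]
grip_width: 55.7
```

>>> {"method": "play_rows", "body": {"commands": [{"offset": [0,0,0.001],"twist": 0},{"offset": [0,0,0],"twist": 0},{"offset": [0,0,0],"twist": 0}]}}

```text
time: 16.1
tool_pos: [634.7, 157.8, 201.7]
tcp_rot: [-3.142, 0.0, 1.571]
contact_force: [0.1, -0.9, -2.0]
grip_width: 55.4
```

>>> {"method": "play_rows", "body": {"commands": [{"offset": [0,0,0.001],"twist": 0},{"offset": [0,0,0],"twist": 0},{"offset": [0,0,0],"twist": 0}]}}

```text
time: 16.4
tool_pos: [634.7, 157.8, 201.5]
tcp_rot: [3.141, 0.0, 1.571]
contact_force: [-2.5, -0.2, 3.7]
grip_width: 55.5
```

>>> {"method": "play_rows", "body": {"commands": [{"offset": [0,0,0.001],"twist": 0},{"offset": [0,0,0],"twist": 0},{"offset": [0,0,0],"twist": 0}]}}

```text
time: 16.7
tool_pos: [634.7, 157.8, 201.5]
tcp_rot: [3.141, 0.0, 1.571]
contact_force: [-6.3, -1.2, 12.0]
grip_width: 55.7
```

>>> {"method": "play_rows", "body": {"commands": [{"offset": [0,0,-0.001],"twist": 0},{"offset": [0,0,0],"twist": 0}]}}

```text
time: 16.9
tool_pos: [634.7, 157.8, 201.5]
tcp_rot: [3.141, 0.0, 1.571]
contact_force: [-3.5, -1.3, 7.4]
grip_width: 55.4
```

>>> {"method": "play_rows", "body": {"commands": [{"offset": [0,0,0],"twist": 0},{"offset": [0,0,0],"twist": 0},{"offset": [0,0,0],"twist": 0},{"offset": [0,0,0],"twist": 0},{"offset": [0,0,0],"twist": 0}], "jaw": 30}}

```text
time: 17.4
tool_pos: [634.8, 157.8, 200.5]
tcp_rot: [-3.141, 0.0, 1.571]
contact_force: [-0.5, 0.7, 0.2]
grip_width: 80.8
```

>>> {"method": "play_rows", "body": {"commands": [{"offset": [0,0,-0.015],"twist": 0},{"offset": [0,0,-0.03],"twist": 0},{"offset": [0,0,-0.04],"twist": 0},{"offset": [0,0,-0.04],"twist": 0},{"offset": [0,0,-0.04],"twist": 0}]}}

```text
time: 17.9
tool_pos: [634.4, 157.8, 368.7]
tcp_rot: [3.14, -0.0, 1.571]
contact_force: [0.2, 0.5, 0.3]
grip_width: 81.1
```

>>> {"method": "play_rows", "body": {"commands": [{"offset": [0,0,-0.03],"twist": 0},{"offset": [-0.02,-0.012,0],"twist": 0},{"offset": [-0.04,-0.022,0],"twist": 0},{"offset": [-0.04,-0.022,0],"twist": 0},{"offset": [-0.04,-0.022,0],"twist": 0}], "jaw": 0}}

```text
time: 18.4
tool_pos: [555.5, 16.8, 397.0]
tcp_rot: [3.14, 0.0, 1.572]
contact_force: [0.2, -1.2, 0.1]
grip_width: 91.6
```

>>> {"method": "play_rows", "body": {"commands": [{"offset": [-0.04,-0.022,0],"twist": 0},{"offset": [-0.04,-0.022,0],"twist": 0},{"offset": [-0.04,-0.022,0],"twist": 0},{"offset": [-0.04,-0.022,0],"twist": 0},{"offset": [-0.04,-0.022,0],"twist": 0}]}}

```text
time: 18.9
tool_pos: [445.4, -183.4, 397.1]
tcp_rot: [3.14, 0.001, 1.571]
contact_force: [0.4, -0.3, 0.1]
grip_width: 91.7
```

>>> {"method": "play_rows", "body": {"commands": [{"offset": [-0.04,-0.022,0],"twist": 0},{"offset": [-0.04,-0.022,0],"twist": 0},{"offset": [-0.02,-0.005,0],"twist": 0},{"offset": [0,0,0],"twist": 0},{"offset": [0,0,0],"twist": 0}]}}

```text
time: 19.4
tool_pos: [397.6, -282.0, 396.4]
tcp_rot: [3.141, 0.0, 1.57]
contact_force: [-0.7, 0.3, -0.5]
grip_width: 91.8
```

```bash
python3 - <<'E'
from h import *
im,c,o=snap('wrist','w7'); print(o['time'],o['tool_pos'],o['tcp_rot'],o['grip_width'])
snap('scene','s7')
E
```

```text
19.4 [ 397.55905885 -281.97007624  396.4103542 ] [3.14077257e+00 1.95422920e-04 1.56955241e+00] 91.75908768854946
```

View pics/w7.png

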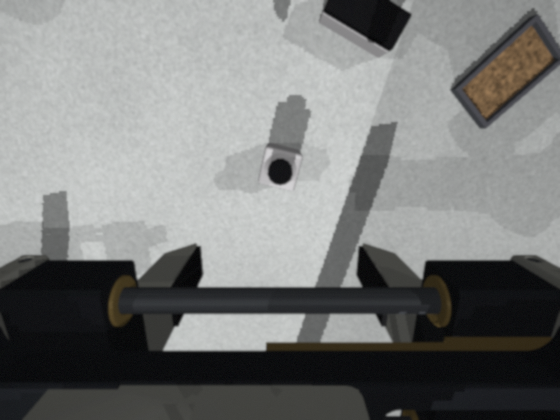

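View pics/s7.png

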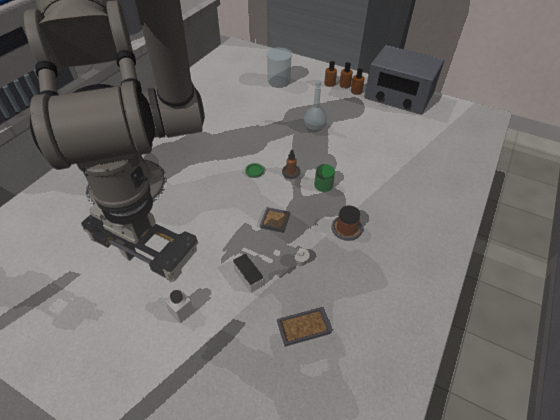

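The scene view shows the jar upright in the large dish. In the wrist view the square bottle's cap is at (280,171) and the cell box is at (368,20). I'll enlarge the bottle to get its angle.

```bash
python3 - <<'E'
from h import *
im,c=load('w7'); H,S,V=hsv(im)
blobs(im,c,V<50,78,(255,150,310,200),'cap78')
cr=im[130:210,230:330]; cv2.imwrite('pics/c7.png',cv2.resize(cr,None,fx=7,fy=7,interpolation=cv2.INTER_CUBIC))
E
```

```text
cap78 [269 159  22  24 419] c [ 398.8 -254.1] rect [ 398.5 -253.8] [24. 21.] 89.9 circ [ 398.6 -254.1] 12.1
```

View pics/c7.png

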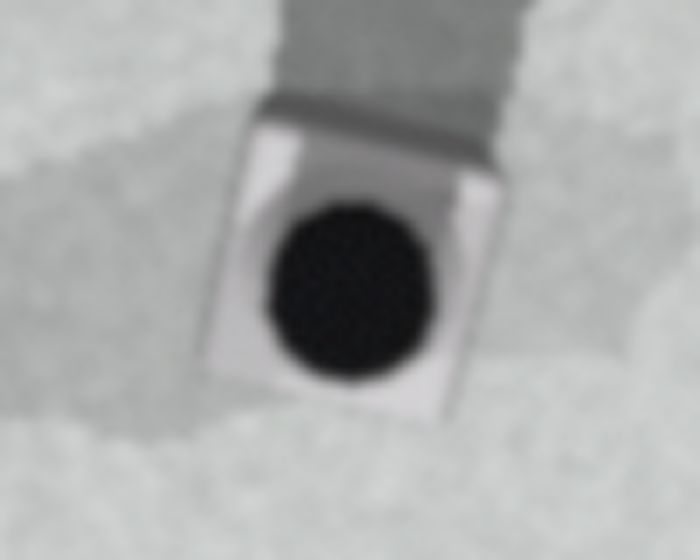

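The body top's corners in the crop are at about (257,118), (500,180), (447,420) and (203,372).

```bash
python3 - <<'E'
from h import *
im,c=load('w7')
p=np.array([(257,118),(500,180),(447,420),(203,372)])/7+[230,130]-0.4
w=cast(c,p,56)[:,:2]; print(w.round(1),w.mean(0).round(1))
for i in range(4):
    d=w[(i+1)%4]-w[i]; print(np.hypot(*d).round(1),np.degrees(np.arctan2(d[1],d[0])).round(1))
# dish angle from top & scene & w3: edges
for n,b in (('w3',(380,90,500,200)),('w1',(20,10,170,150))):
    im,c=load(n); H,S,V=hsv(im)
    m=((S>80)&(H<30)).astype(np.uint8); k=np.zeros_like(m);k[b[1]:b[3],b[0]:b[2]]=1
    pts=np.argwhere(m&k)[:,::-1].astype(np.float32)
    h=cv2.approxPolyDP(cv2.convexHull(pts.reshape(-1,1,2)),6,True)[:,0]; w=cast(c,h,5)[:,:2]
    print(n,h.tolist())
    for i in range(len(w)):
        d=w[(i+1)%len(w)]-w[i]; print(np.hypot(*d).round(1),np.degrees(np.arctan2(d[1],d[0])).round(1))
E
```

```text
[[ 384.5 -231.6]
 [ 421.8 -241. ]
 [ 414.1 -278.9]
 [ 375.4 -271. ]] [ 398.9 -255.6]
38.4 -14.2
38.6 -101.5
39.5 168.5
40.5 77.0
w3 [[461.0, 158.0], [419.0, 168.0], [414.0, 126.0], [457.0, 115.0]]
52.6 103.9
53.1 14.5
51.8 -75.7
53.5 -164.6
w1 [[138.0, 97.0], [115.0, 123.0], [52.0, 66.0], [74.0, 34.0]]
44.4 132.6
89.9 44.6
46.5 -44.5
92.1 -136.6
```

>>> {"method": "play_rows", "body": {"commands": [{"offset": [0.027,0.001,0],"twist": 0},{"offset": [0,0,0],"twist": 6.3},{"offset": [0,0,0],"twist": 6.3},{"offset": [0,0,0.03],"twist": 0},{"offset": [0,0,0.035],"twist": 0}]}}

```text
time: 20.0
tool_pos: [399.6, -254.0, 331.5]
tcp_rot: [3.138, 0.002, 1.353]
contact_force: [1.1, 0.1, -0.6]
grip_width: 91.8
```

>>> {"method": "play_rows", "body": {"commands": [{"offset": [0,0,0.035],"twist": 0},{"offset": [0,0,0.035],"twist": 0},{"offset": [0,0,0.035],"twist": 0},{"offset": [0,0,0.03],"twist": 0},{"offset": [0,0,0],"twist": 0}]}}

```text
time: 20.5
tool_pos: [398.3, -253.2, 192.9]
tcp_rot: [-3.135, -0.004, 1.353]
contact_force: [0.2, 0.5, 0.6]
grip_width: 91.7
```

>>> {"method": "play_rows", "body": {"commands": [{"offset": [0,0,0],"twist": 0},{"offset": [0,0,0],"twist": 0}]}}

```text
time: 20.7
tool_pos: [399.5, -255.1, 197.4]
tcp_rot: [3.139, 0.001, 1.352]
contact_force: [0.8, -0.3, 0.1]
grip_width: 91.9
```

>>> {"method": "play_rows", "body": {"commands": [{"offset": [0,0,0],"twist": 0},{"offset": [0,0,0],"twist": 0},{"offset": [0,0,0],"twist": 0},{"offset": [0,0,0],"twist": 0},{"offset": [0,0,0],"twist": 0}], "jaw": 255}}

```text
time: 21.2
tool_pos: [398.7, -255.2, 195.8]
tcp_rot: [3.141, 0.0, 1.351]
contact_force: [0.1, -0.6, 0.6]
grip_width: 56.0
```

>>> {"method": "play_rows", "body": {"commands": [{"offset": [0,0,0],"twist": 0},{"offset": [0,0,0],"twist": 0},{"offset": [0,0,0],"twist": 0},{"offset": [0,0,0],"twist": 0},{"offset": [0,0,0],"twist": 0}]}}

```text
time: 21.7
tool_pos: [398.7, -255.2, 195.7]
tcp_rot: [-3.141, 0.0, 1.351]
contact_force: [-0.5, -0.3, -0.3]
grip_width: 42.1
```

```bash
python3 - <<'E'
from h import *
im,c,o=snap('wrist','w8'); print(o['time'],o['tool_pos'],o['tcp_rot'],o['grip_width'])
E
```

```text
21.7 [ 398.66754892 -255.17716505  195.67287857] [-3.14144921e+00  2.34996910e-05  1.35079643e+00] 42.07959202147985
```

View pics/w8.png

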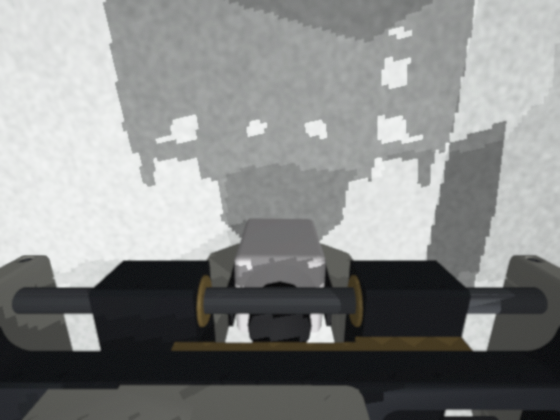

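>>> {"method": "play_rows", "body": {"commands": [{"offset": [0,0,-0.015],"twist": 0},{"offset": [0,0,-0.03],"twist": 0},{"offset": [0,0,-0.03],"twist": 0},{"offset": [0,0,-0.025],"twist": 0},{"offset": [0.019,-0.001,0],"twist": 0}]}}

```text
time: 22.25
tool_pos: [402.6, -238.1, 298.9]
tcp_rot: [3.135, 0.004, 1.349]
contact_force: [0.3, 0.7, -1.9]
grip_width: 42.0
```

>>> {"method": "play_rows", "body": {"commands": [{"offset": [0.035,-0.0025,0],"twist": 0},{"offset": [0.035,-0.0025,0],"twist": 0},{"offset": [0.035,-0.0025,0],"twist": 0},{"offset": [0.035,-0.0025,0],"twist": 0},{"offset": [0.035,-0.0025,0],"twist": 0}]}}

```text
time: 22.75
tool_pos: [427.8, -61.5, 295.7]
tcp_rot: [-3.142, -0.0, 1.35]
contact_force: [0.5, 0.4, -1.4]
grip_width: 41.6
```

>>> {"method": "play_rows", "body": {"commands": [{"offset": [0.035,-0.0025,0],"twist": 0},{"offset": [0.035,-0.0025,0],"twist": 0},{"offset": [0.035,-0.0025,0],"twist": 0},{"offset": [0.035,-0.0025,0],"twist": 0},{"offset": [0.015,-0.001,0],"twist": 0}]}}

```text
time: 23.25
tool_pos: [450.9, 93.2, 295.6]
tcp_rot: [-3.141, -0.0, 1.353]
contact_force: [0.8, 0.1, -1.7]
grip_width: 42.3
```

>>> {"method": "play_rows", "body": {"commands": [{"offset": [0,0,0],"twist": -6.5},{"offset": [0,0,0],"twist": -6.5},{"offset": [0,0,0],"twist": -6.5},{"offset": [0,0,0],"twist": -6.4},{"offset": [0,0,0],"twist": 0}]}}

```text
time: 23.75
tool_pos: [450.8, 90.8, 295.5]
tcp_rot: [-3.141, -0.0, 1.804]
contact_force: [-1.0, -0.2, -0.9]
grip_width: 41.9
```

```bash
python3 - <<'E'
from h import *
im,c,o=snap('wrist','w9'); print(o['time'],o['tool_pos'],o['tcp_rot'],o['grip_width'])
E
```

```text
23.75 [450.8107299   90.83264182 295.51582655] [-3.14112403e+00 -4.47060985e-05  1.80390994e+00] 41.92444160800518
```

View pics/w9.png

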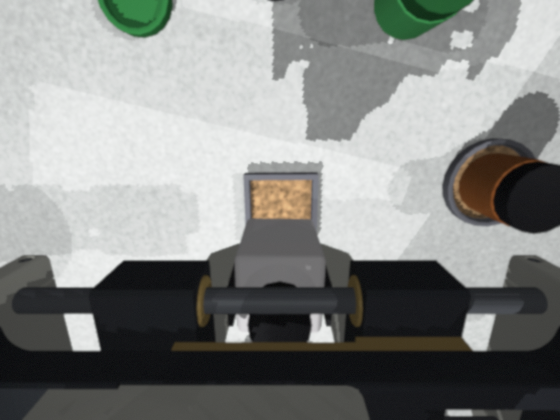

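The bottle lines up with the dish: the dish edges are level in the view and its centre column is about 282, against 281 for the bottle. I'll lower it.

>>> {"method": "play_rows", "body": {"commands": [{"offset": [0,0,0.03],"twist": 0},{"offset": [0,0,0.03],"twist": 0},{"offset": [0,0,0.025],"twist": 0},{"offset": [0,0,0.004],"twist": 0},{"offset": [0,0,0],"twist": 0}]}}

```text
time: 24.3
tool_pos: [450.9, 90.7, 206.4]
tcp_rot: [-3.14, -0.0, 1.801]
contact_force: [-0.5, 0.9, -1.4]
grip_width: 41.6
```

>>> {"method": "play_rows", "body": {"commands": [{"offset": [0,0,0],"twist": 0},{"offset": [0,0,0.002],"twist": 0},{"offset": [0,0,0.002],"twist": 0},{"offset": [0,0,0],"twist": 0},{"offset": [0,0,0],"twist": 0}]}}

```text
time: 24.8
tool_pos: [451.0, 90.8, 202.9]
tcp_rot: [3.141, 0.0, 1.803]
contact_force: [-0.1, -0.4, -0.4]
grip_width: 42.0
```

>>> {"method": "play_rows", "body": {"commands": [{"offset": [0,0,0.001],"twist": 0},{"offset": [0,0,0],"twist": 0},{"offset": [0,0,0],"twist": 0}]}}

```text
time: 25.1
tool_pos: [450.9, 90.7, 201.7]
tcp_rot: [-3.142, 0.0, 1.803]
contact_force: [-0.3, 0.4, -0.8]
grip_width: 41.8
```

>>> {"method": "play_rows", "body": {"commands": [{"offset": [0,0,0.001],"twist": 0},{"offset": [0,0,0],"twist": 0},{"offset": [0,0,0],"twist": 0}]}}

```text
time: 25.4
tool_pos: [451.0, 90.7, 200.7]
tcp_rot: [3.141, 0.0, 1.803]
contact_force: [-0.7, -0.4, -1.0]
grip_width: 41.8
```

>>> {"method": "play_rows", "body": {"commands": [{"offset": [0,0,0.001],"twist": 0},{"offset": [0,0,0],"twist": 0},{"offset": [0,0,0],"twist": 0}]}}

```text
time: 25.7
tool_pos: [450.9, 90.7, 200.6]
tcp_rot: [3.141, 0.0, 1.803]
contact_force: [-2.2, -0.0, 11.3]
grip_width: 41.7
```

>>> {"method": "play_rows", "body": {"commands": [{"offset": [0,0,-0.001],"twist": 0},{"offset": [0,0,0],"twist": 0}]}}

```text
time: 25.9
tool_pos: [451.0, 90.7, 200.8]
tcp_rot: [3.141, 0.0, 1.803]
contact_force: [0.5, 0.1, -1.3]
grip_width: 42.0
```

>>> {"method": "play_rows", "body": {"commands": [{"offset": [0,0,0],"twist": 0},{"offset": [0,0,0],"twist": 0},{"offset": [0,0,0],"twist": 0},{"offset": [0,0,0],"twist": 0},{"offset": [0,0,0],"twist": 0}], "jaw": 40}}

```text
time: 26.4
tool_pos: [451.0, 90.7, 200.6]
tcp_rot: [-3.142, 0.0, 1.803]
contact_force: [0.5, 0.2, -0.9]
grip_width: 75.5
```

>>> {"method": "play_rows", "body": {"commands": [{"offset": [0,0,-0.015],"twist": 0},{"offset": [0,0,-0.03],"twist": 0},{"offset": [0,0,-0.035],"twist": 0},{"offset": [0,0,-0.035],"twist": 0},{"offset": [0,0,-0.035],"twist": 0}]}}

```text
time: 26.9
tool_pos: [450.7, 90.8, 352.1]
tcp_rot: [-3.141, 0.0, 1.803]
contact_force: [0.8, 0.1, -0.5]
grip_width: 77.6
```

>>> {"method": "play_rows", "body": {"commands": [{"offset": [0,0,-0.035],"twist": 0},{"offset": [0,0,-0.01],"twist": 8.2},{"offset": [0,0,0],"twist": 8.2},{"offset": [0,0,0],"twist": 8.2},{"offset": [0,0,0],"twist": 8.2}], "jaw": 0}}

```text
time: 27.4
tool_pos: [450.8, 90.8, 395.8]
tcp_rot: [3.141, 0.0, 1.224]
contact_force: [-0.1, 0.8, -0.2]
grip_width: 92.1
```

>>> {"method": "play_rows", "body": {"commands": [{"offset": [0,0,0],"twist": 8.2},{"offset": [0,0,0],"twist": 8.2},{"offset": [0,0,0],"twist": 8.2},{"offset": [0,0,0],"twist": 8.2},{"offset": [0,0,0],"twist": 8.2}]}}

```text
time: 27.9
tool_pos: [450.8, 90.8, 395.6]
tcp_rot: [-3.142, 0.0, 0.509]
contact_force: [0.7, 0.0, 0.3]
grip_width: 92.2
```

>>> {"method": "play_rows", "body": {"commands": [{"offset": [0,0,0],"twist": 8.2},{"offset": [0,0,0],"twist": 8.2},{"offset": [0,0,0],"twist": 8.2},{"offset": [0,0,0],"twist": 8.2},{"offset": [0,0,0],"twist": 8.2}]}}

```text
time: 28.4
tool_pos: [450.8, 90.8, 395.6]
tcp_rot: [3.141, 0.0, -0.207]
contact_force: [0.9, 0.8, 0.3]
grip_width: 92.1
```

>>> {"method": "play_rows", "body": {"commands": [{"offset": [0,0,0],"twist": 8.2},{"offset": [0,0,0],"twist": 7},{"offset": [0.0186,0.0316,0],"twist": 0},{"offset": [0.0186,0.0316,0],"twist": 0},{"offset": [0.0186,0.0316,0],"twist": 0}]}}

```text
time: 28.9
tool_pos: [458.0, -20.0, 395.7]
tcp_rot: [3.142, -0.0, -0.465]
contact_force: [0.8, 0.6, -0.0]
grip_width: 91.7
```

>>> {"method": "play_rows", "body": {"commands": [{"offset": [0.0186,0.0316,0],"twist": 0},{"offset": [0.0186,0.0316,0],"twist": 0},{"offset": [0,0,0],"twist": 0},{"offset": [0,0,0],"twist": 0}]}}

```text
time: 29.3
tool_pos: [462.9, -92.6, 395.5]
tcp_rot: [-3.141, 0.001, -0.468]
contact_force: [0.2, -0.8, 0.1]
grip_width: 91.5
```

```bash
python3 - <<'E'
from h import *
im,c,o=snap('wrist','w10'); print(o['time'],o['tool_pos'],o['tcp_rot'],o['grip_width'])
snap('scene','s10')
E
```

```text
29.3 [462.85566668 -92.64323421 395.45903482] [-3.14140885e+00  7.75379370e-04 -4.68164176e-01] 91.5456471843353
```

View pics/w10.png

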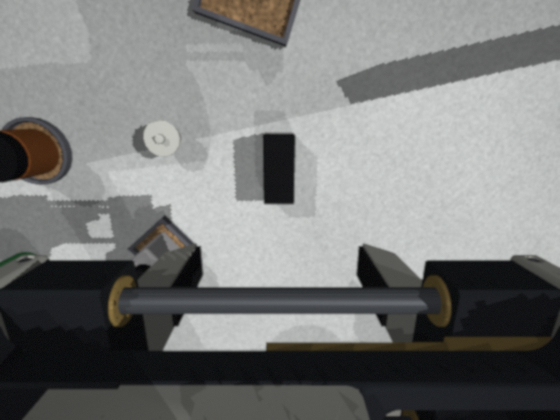

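View pics/s10.png

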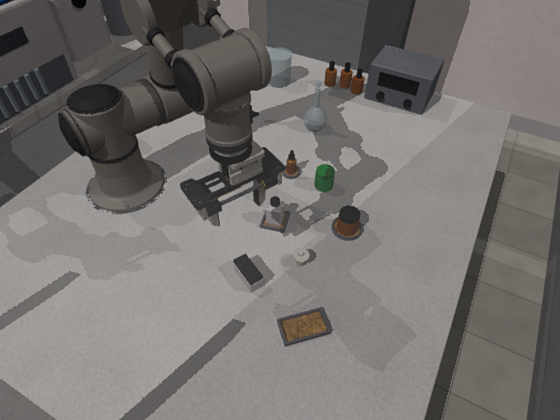

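The box is at (279,168) in the wrist view and nearly square to the jaws. The square bottle stands in its dish in the scene view at (275,213).

```bash
python3 - <<'E'
from h import *
im,c=load('w10'); H,S,V=hsv(im)
blobs(im,c,V<50,45,(250,120,310,215),'box')
blobs(im,c,(S>80)&(H<30),5,(180,0,310,50),'obl')
m=(V<50).astype(np.uint8); k=np.zeros_like(m);k[120:215,250:310]=1
pts=np.argwhere(m&k)[:,::-1].astype(np.float32)
print(cv2.minAreaRect(cast(c,pts,45)[:,:2].astype(np.float32)))
h=cv2.approxPolyDP(cv2.convexHull(pts.reshape(-1,1,2)),4,True)[:,0]; print(h.tolist()); w=cast(c,h,45)[:,:2]
for i in range(len(w)):
    d=w[(i+1)%len(w)]-w[i]; print(np.hypot(*d).round(1),np.degrees(np.arctan2(d[1],d[0])).round(1))
E
```

```text
box [ 263  134   31   69 1986] c [ 487.1 -103.9] rect [ 485.9 -103.3] [33. 77.] 63.3 circ [ 485.6 -102.9] 40.8
obl [ 201    0   92   36 2011] c [ 645.  -154.6] rect [ 644.1 -144.8] [99. 33.] 63.1 circ [ 656.2 -150.9] 49.4
((485.9291076660156, -103.31963348388672), (32.98921203613281, 76.967529296875), 63.324283599853516)
[[292.0, 135.0], [292.0, 201.0], [266.0, 202.0], [263.0, 136.0]]
74.6 153.9
30.3 65.5
74.8 -25.1
31.6 -114.9
```

>>> {"method": "play_rows", "body": {"commands": [{"offset": [0.0255,-0.001,0.01],"twist": 0},{"offset": [0,0,0.035],"twist": 0},{"offset": [0,0,0.035],"twist": 0},{"offset": [0,0,0.035],"twist": 0},{"offset": [0,0,0.035],"twist": 0}]}}

```text
time: 29.9
tool_pos: [486.2, -101.2, 244.7]
tcp_rot: [-3.141, -0.001, -0.464]
contact_force: [0.2, -0.1, -0.7]
grip_width: 91.9
```

>>> {"method": "play_rows", "body": {"commands": [{"offset": [0,0,0.035],"twist": 0},{"offset": [0,0,0.018],"twist": 0},{"offset": [0,0,0],"twist": 0},{"offset": [0,0,0],"twist": 0},{"offset": [0,0,0],"twist": 0}]}}

```text
time: 30.4
tool_pos: [486.9, -102.4, 194.0]
tcp_rot: [-3.141, -0.003, -0.465]
contact_force: [-0.7, -0.2, -0.2]
grip_width: 92.0
```

>>> {"method": "play_rows", "body": {"commands": [{"offset": [0,0,0],"twist": 0},{"offset": [0,0,0],"twist": 0},{"offset": [0,0,0],"twist": 0},{"offset": [0,0,0],"twist": 0},{"offset": [0,0,0],"twist": 0}], "jaw": 255}}

```text
time: 30.9
tool_pos: [486.2, -102.8, 192.8]
tcp_rot: [3.142, -0.0, -0.466]
contact_force: [-1.7, -0.1, 0.4]
grip_width: 56.6
```

>>> {"method": "play_rows", "body": {"commands": [{"offset": [0,0,0],"twist": 0},{"offset": [0,0,0],"twist": 0},{"offset": [0,0,0],"twist": 0},{"offset": [0,0,0],"twist": 0},{"offset": [0,0,0],"twist": 0}]}}

```text
time: 31.4
tool_pos: [486.3, -102.8, 192.7]
tcp_rot: [3.141, 0.0, -0.466]
contact_force: [-0.0, 0.3, 0.4]
grip_width: 36.0
```

>>> {"method": "play_rows", "body": {"commands": [{"offset": [0,0,-0.015],"twist": 0},{"offset": [0,0,-0.03],"twist": 0},{"offset": [0,0,-0.03],"twist": 0},{"offset": [0,0,-0.025],"twist": 0},{"offset": [0.02,-0.004,0],"twist": 0}]}}

```text
time: 31.9
tool_pos: [505.5, -107.8, 296.0]
tcp_rot: [-3.141, -0.004, -0.466]
contact_force: [1.3, 0.2, -1.5]
grip_width: 35.9
```

>>> {"method": "play_rows", "body": {"commands": [{"offset": [0.035,-0.0065,0],"twist": 0},{"offset": [0.035,-0.0065,0],"twist": 0},{"offset": [0.035,-0.0065,0],"twist": 0},{"offset": [0.035,-0.0065,0],"twist": 0},{"offset": [0.016,-0.003,0],"twist": 0}]}}

```text
time: 32.4
tool_pos: [660.2, -153.0, 292.0]
tcp_rot: [-3.141, -0.001, -0.466]
contact_force: [-0.5, 1.1, -1.8]
grip_width: 35.5
```

>>> {"method": "play_rows", "body": {"commands": [{"offset": [0,0,0],"twist": -8},{"offset": [0,0,0],"twist": -8},{"offset": [0,0,0],"twist": -8},{"offset": [0,0,0],"twist": -8},{"offset": [0,0,0],"twist": -8}]}}

```text
time: 32.9
tool_pos: [658.2, -152.3, 292.1]
tcp_rot: [-3.141, 0.001, 0.238]
contact_force: [0.4, -1.1, -1.1]
grip_width: 35.9
```

>>> {"method": "play_rows", "body": {"commands": [{"offset": [0,0,0],"twist": -8},{"offset": [0,0,0],"twist": -8},{"offset": [0,0,0],"twist": -8},{"offset": [0,0,0],"twist": -7.6},{"offset": [0,0,0],"twist": 0}]}}

```text
time: 33.4
tool_pos: [658.2, -152.3, 292.2]
tcp_rot: [-3.141, 0.0, 0.785]
contact_force: [0.7, -0.6, -1.3]
grip_width: 36.1
```

```bash
python3 - <<'E'
from h import *
im,c,o=snap('wrist','w11'); print(o['time'],o['tool_pos'],o['tcp_rot'],o['grip_width'])
E
```

```text
33.4 [ 658.185562   -152.28618362  292.19624968] [-3.14068168e+00  4.87250992e-04  7.84689131e-01] 36.091469415100974
```

View pics/w11.png

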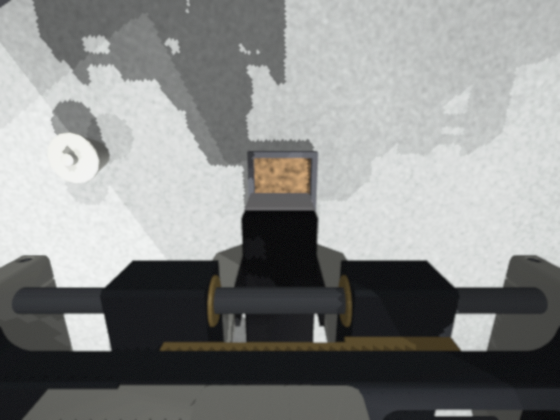

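The box is lined up with the dish: dish columns 252–313, box 244–318. I'll check the far edge, then lower it.

```bash
python3 - <<'E'
from h import *
im,c=load('w11')
p=cast(c,[(255,156),(310,156)],8)[:,:2]; q=p-np.array([658.2,-152.3]); a=np.radians(45)
print(np.c_[q@[np.cos(a),np.sin(a)],q@[np.sin(a),-np.cos(a)]].round(1))
E
```

```text
[[ 47.6 -21.1]
 [ 47.6  27.9]]
```

>>> {"method": "play_rows", "body": {"commands": [{"offset": [0,0,0.03],"twist": 0},{"offset": [0,0,0.03],"twist": 0},{"offset": [0,0,0.018],"twist": 0},{"offset": [0,0,0.004],"twist": 0},{"offset": [0,0,0],"twist": 0}]}}

```text
time: 33.95
tool_pos: [658.3, -152.3, 210.2]
tcp_rot: [-3.141, 0.001, 0.782]
contact_force: [-1.1, -0.8, -0.7]
grip_width: 35.8
```

>>> {"method": "play_rows", "body": {"commands": [{"offset": [0,0,0],"twist": 0},{"offset": [0,0,0],"twist": 0},{"offset": [0,0,0],"twist": 0}]}}

```text
time: 34.25
tool_pos: [658.6, -152.5, 212.0]
tcp_rot: [3.14, -0.001, 0.783]
contact_force: [-0.6, -0.4, -1.3]
grip_width: 36.2
```

>>> {"method": "play_rows", "body": {"commands": [{"offset": [0,0.0015,0.004],"twist": 0},{"offset": [0,0,0.003],"twist": 0},{"offset": [0,0,0.002],"twist": 0},{"offset": [0,0,0],"twist": 0},{"offset": [0,0,0],"twist": 0}]}}

```text
time: 34.75
tool_pos: [659.4, -153.4, 201.6]
tcp_rot: [-3.141, 0.0, 0.784]
contact_force: [0.3, -0.4, -1.4]
grip_width: 35.6
```

>>> {"method": "play_rows", "body": {"commands": [{"offset": [0,0,0],"twist": 0},{"offset": [0,0,0.001],"twist": 0},{"offset": [0,0,0],"twist": 0},{"offset": [0,0,0],"twist": 0}]}}

```text
time: 35.15
tool_pos: [659.4, -153.4, 200.7]
tcp_rot: [3.142, 0.0, 0.784]
contact_force: [0.3, -0.7, -1.4]
grip_width: 35.8
```

>>> {"method": "play_rows", "body": {"commands": [{"offset": [0,0,0.001],"twist": 0},{"offset": [0,0,0],"twist": 0},{"offset": [0,0,0.001],"twist": 0},{"offset": [0,0,0],"twist": 0},{"offset": [0,0,0],"twist": 0}]}}

```text
time: 35.65
tool_pos: [659.4, -153.4, 198.7]
tcp_rot: [-3.142, 0.0, 0.784]
contact_force: [0.9, -0.8, -2.0]
grip_width: 36.2
```

>>> {"method": "play_rows", "body": {"commands": [{"offset": [0,0,0.001],"twist": 0},{"offset": [0,0,0],"twist": 0},{"offset": [0,0,0],"twist": 0}]}}

```text
time: 35.95
tool_pos: [659.4, -153.5, 197.7]
tcp_rot: [3.142, 0.0, 0.784]
contact_force: [-0.2, -0.6, -0.3]
grip_width: 35.7
```

>>> {"method": "play_rows", "body": {"commands": [{"offset": [0,0,0.001],"twist": 0},{"offset": [0,0,0],"twist": 0},{"offset": [0,0,0],"twist": 0}]}}

```text
time: 36.25
tool_pos: [659.3, -153.4, 197.7]
tcp_rot: [3.141, -0.0, 0.784]
contact_force: [-2.9, 0.4, 5.6]
grip_width: 36.0
```

Contact, as expected. I release, rise and back away for the final check.

>>> {"method": "play_rows", "body": {"commands": [{"offset": [0,0,0],"twist": 0},{"offset": [0,0,0],"twist": 0},{"offset": [0,0,0],"twist": 0},{"offset": [0,0,0],"twist": 0},{"offset": [0,0,0],"twist": 0}], "jaw": 40}}

```text
time: 36.75
tool_pos: [659.4, -153.4, 196.6]
tcp_rot: [-3.142, 0.0, 0.784]
contact_force: [0.3, 0.0, -0.2]
grip_width: 70.9
```

>>> {"method": "play_rows", "body": {"commands": [{"offset": [0,0,-0.015],"twist": 0},{"offset": [0,0,-0.03],"twist": 0},{"offset": [0,0,-0.035],"twist": 0},{"offset": [0,0,-0.035],"twist": 0},{"offset": [0,0,-0.035],"twist": 0}]}}

```text
time: 37.25
tool_pos: [659.2, -153.3, 349.5]
tcp_rot: [3.14, -0.0, 0.784]
contact_force: [0.2, -0.5, 1.0]
grip_width: 77.0
```

>>> {"method": "play_rows", "body": {"commands": [{"offset": [0,0,-0.035],"twist": 0},{"offset": [-0.02,0,0],"twist": 0},{"offset": [-0.03,0,0],"twist": 0},{"offset": [0,0,0],"twist": 0},{"offset": [0,0,0],"twist": 0}]}}

```text
time: 37.75
tool_pos: [623.7, -189.0, 382.9]
tcp_rot: [3.14, -0.001, 0.782]
contact_force: [-0.4, 0.6, 0.5]
grip_width: 77.5
```

```bash
python3 - <<'E'
from h import *
im,c,o=snap('wrist','w12'); print(o['time'],o['tool_pos'],o['tcp_rot'],o['grip_width'])
s,_,_=snap('scene','s12')
a=cv2.resize(s[130:350,200:400],(400,440),interpolation=cv2.INTER_CUBIC); b=cv2.resize(im[60:280,180:380],(400,440),interpolation=cv2.INTER_CUBIC)
cv2.imwrite('pics/c12.png',np.hstack([a,b]))
E
```

```text
37.75 [ 623.69429966 -189.0248143   382.92919623] [ 3.14040657e+00 -7.70260934e-04  7.82348996e-01] 77.54351918042107
```

View pics/c12.png

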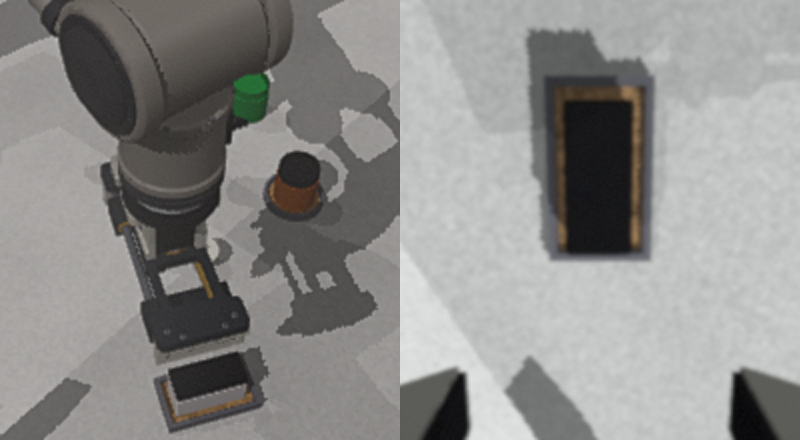

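The box lies centred and straight in its dish. Next is the top view for the other three.

```bash
python3 - <<'E'
from h import *
s,_,_=snap('top','t12')
cv2.imwrite('pics/t12c.png',cv2.resize(s[120:290,150:400],(750,510),interpolation=cv2.INTER_CUBIC))
E
```

```text
(no output)
```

View pics/t12c.png

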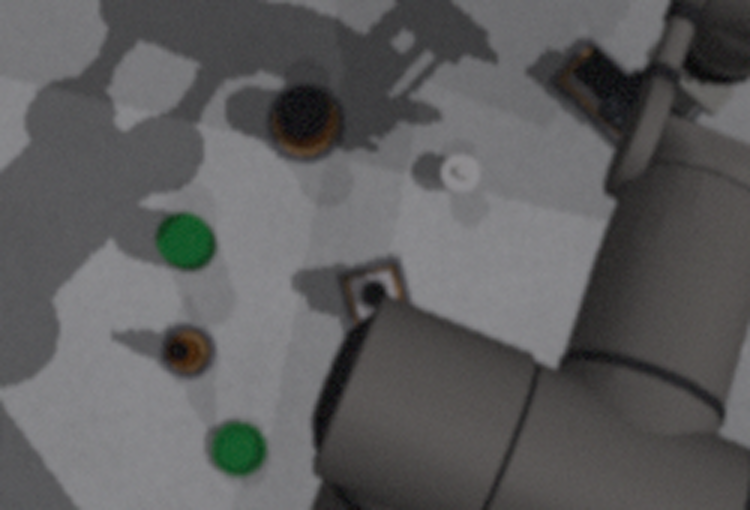

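```bash
python3 - <<'E'
from h import *
s,_=load('s10'); cv2.imwrite('pics/s10c.png',cv2.resize(s[140:250,240:370],(780,600)[:2],interpolation=cv2.INTER_CUBIC))
E
```

```text
(no output)
```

View pics/s10c.png

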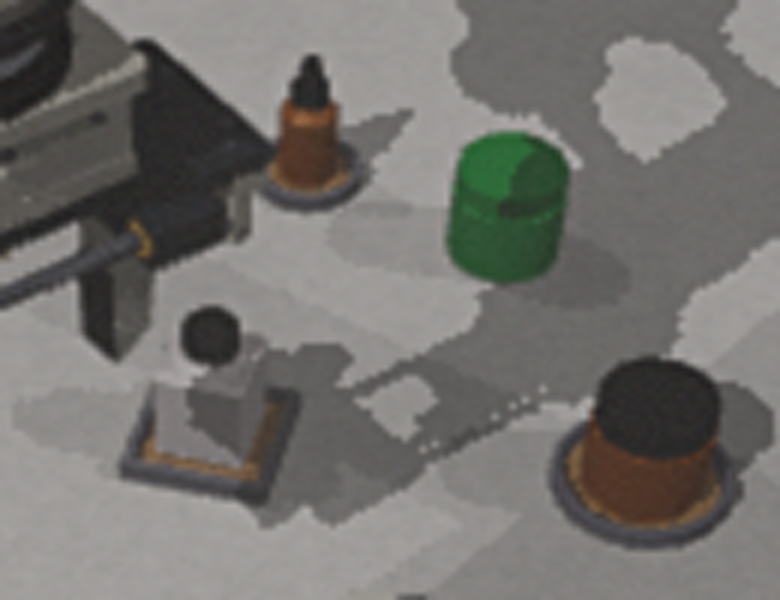

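All three stand upright inside their rims, and the square bottle is lined up. I'll hand the job in.

```bash
python3 -c "
from plant import ticket; print(ticket.close_job())"
```

```text
the job is handed in; nothing more can be done
None
```

All four things are in their matching dishes, and I handed the job in at about 38 s of the 118 s allowed. I placed them in the order listed: dropper bottle, wide jar, square bottle, cell box. Each was lowered until the wrist force showed contact (about 4–12 N), then released.

The last pictures show each one upright inside its rim, with the square bottle and the cell box lined up with their dish sides. The crucible is where it was, and the green look-alikes and the flask were never touched. I did not measure the flask again at the end; it was upright in its original spot in the last scene view that showed it.

- **Measurements that disagreed:** the wrist camera differed from the top and scene cameras by up to about 5 mm sideways (square dish y about 86 against 91). I went mostly by the top and scene cameras, which agreed with each other to about 2 mm.
- **Cell box off-centre check:** the wrist view put the oblong dish about 3 mm sideways of the cell box, so I shifted the box 1.5 mm before setting it down.

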